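Clamp a glued wagon and set the bench timer

ROBOT

A 6-joint arm with a two-finger parallel gripper is mounted at the origin on a cart in front of the work surface, level with it; the furniture and walls round the work are solid. World frame = base frame: x ahead of the robot, y to its left, z up, the work surface at z = 0. Lengths are in m, angles in rad, forces in N, time in s.
With the tool pointing down it reaches from about 0.425 to 0.925 m from the base axis. Payload 12.5 kg.
Tool frame: the origin (TCP) lies between the finger pads, 19 mm behind the fingertips; this is the grasp point; z points along the fingers, y is the line along which they close (so a half turn about z gives the same grasp; the last joint's range is limited). The gripper opens to 85 mm and grips with 20 to 120 N. Pads are 22 mm wide; open, the fingers measure 114 mm over their backs; the gripper's body (76 mm by 85 mm) begins 54 mm behind the grasp point. The pads swing forward as they close: fully open they stand 13 mm farther back than shut.
Start: joints at [1.201, 0.491, 1.559, -0, 1.092, -0.106], TCP at [0.163, 0.603, 0.25] pointing down, gripper open.
Joint ranges: [-3.1, 3.1], [-0.84, 2.19], [0.05, 2.79], [-1.13, 4.28], [0.06, 2.93], [-2.69, 2.69]. Speed limits (rad/s): [2.22, 2.22, 2.79, 3.14, 3.14, 3.14].

INTERFACE

Orientations are given as a unit quaternion [x, y, z, w].
In Python, from workcell import sensors, viewer, order gives the robot as it stands.
- The arm moves only by the tool drive_tool, never from a script. Its arguments are lists of equal length, an entry for each row: "dp": the shift along the tool's x, y, z in mm, a list of three; "angular": the turn, a rotation vector about the tool's x, y, z in degrees, a list of three; "claw": the closure, from 0 (fully open) to 1 (shut). In form: {"dp": [[tx, ty, tz], ...], "angular": [[wx, wy, wz], ...], "claw": [claw, ...]}. A call has 1 to 12 rows; each row shifts and turns the commanded pose from where the row before left it, along the tool's axes as they then stand; what a row does not reach is not made up. A row lasts 1/12 s, in which the tool goes at most 41.7 mm and 7.16 degrees, less where a joint would pass 70% of its speed; a pose out of reach is approached as far as the arm can. A call with a gripper value outside its range is refused whole. The fingers move at their own pace and stop on an object; "force" is the grip in N (left out, the last holds). Time passes only in rows, so rows that do not move let the fingers close. It gives the time, the measured TCP pose, the force, the opening and the grip force at its end, in the units of the state.
- sensors.get_obs(): the state, without advancing time (a new reading comes with each control period).
- viewer.capture(name): name is "scene" or "side" or "wrist"; returns a dict with "pixels" (384x512x3 uint8, red, green, blue), "fx", "fy", "cx", "cy" (pixels), "cam_to_world" (4x4, takes a point from camera to world coordinates). Camera axes: x right, y down, z forward; pixel columns grow to the right and rows downward; lengths in m; the calibration is good to about 2 mm. A picture is of the moment at which its call begins. There is no depth.
- order.hand_in(): hands the job in; it is judged then, once.
The state is a dict: "t": time; "qpos": joint angles; "joint_vel": joint speeds; "tau": joint torques, N m; "ee_pos": TCP position; "eef_rot": TCP orientation; "wrist_force": force on the tool from outside, world axes, zero at the start; "torque": the same for the moment, N m; "gripper_width": finger opening in m; "gripper_force": force on a finger pad.
Only numpy, scipy, OpenCV 4.12 (cv2) and the standard library are available. Lean on these libraries where they do the work, as an engineer would, in place of code of your own. Each camera call takes 0.05 s, during which the arm holds its last target. There are 200 camera calls.

TASK

The roof of the cream box wagon has just been glued: lift the wagon off the parts case and set it down gently on the track in the wooden clamping jig, between its fences, then swing the jig's clamp arm over so that its rubber pad rests on the roof. After that wind the round white timer by twisting its knob clockwise past the red top mark, and turn it back down to ten minutes, the green mark. Do not tip the wagon over, and leave the tin, the glue bottle and the paint pots where they stand.

Things in the scene. Friction and masses are not known exactly. Their poses are not given: they have to be found in the camera images.
- wagon: cream HO model box wagon, dark roof, 33 wide (x), 136 long (y), 51 mm tall, 85 g; origin under its centre, z up. It starts on the flat closed lid of the blue parts case (lid top 35 mm above the worktop). Take it across its width; either way round is right in the jig. As a solid: a box 32 x 132 x 51 mm.
- jig: fixed wooden clamping jig, base 70 x 200 x 10 mm; origin under its centre, on the worktop; y along its track, clamp hinge at the -y end. Rail tops are 15 mm above the worktop. Fences along both sides: tops at 24 mm, inner faces 46 mm apart. End stop as high, at y = +94 mm; the hinge's two wooden cheeks, 90 mm tall, fill y = -93 to -67 mm.
- jig_bed (a point): centre of the track of the jig at rail-top height (jig frame 0, +22, 15 mm); its axes are the jig's. The wagon's origin belongs here, its y along the jig's y; with its wheels on the rails it reads about 1 mm below this point.
- clamp (a joint): hinge of the aluminium clamp arm, axis along the jig's x, rad: 0 = arm level, pad on the roof of a wagon in the jig; grows as it lifts and swings back; 1.57 upright, 2.0 stop. Starts leaning back at 1.75 to 1.95 and stays (friction 0.02 N m). Well past upright it sinks by its own weight (80 g) and stays down; with no wagon it sinks to -0.3.
- clamp_hinge (a point): on the clamp's hinge axis: 78 mm above the worktop, 78 mm from the jig's centre towards -y
- clamp_knob (a point): centre of the red ball, 20 mm across, on a stalk near the clamp arm's free end. With the arm level it is 110 mm from the hinge axis along the jig's +y and 30 mm above the axis, so 42 mm above the wagon's roof. Pinched along the jig's x, from above, it turns between the fingers as the arm swings.
- timer: round white wind-up timer fixed to the worktop, 80 mm across, top face at 40 mm; origin under its centre, z up. Minute marks 0 to 15, long at 0, 5, 10, 15; 10 is green, 15 (top mark) red. Minute m lies at the angle 4.267 - 0.15 m rad in the timer's frame (anticlockwise from above from its x). It does not run down during the task.
- timer_dial (a joint): timer knob, rad, growing clockwise seen from above: 0 = pointer on the 0 mark, 0.75 = 5 minutes, 1.50 = 10 minutes (green), 2.25 = 15 minutes (red top mark), end stop at 2.60. It starts between 0 and 0.6, stays where it is left (friction 0.04 N m).
- timer_grip (a point): on the knob's axis, 68 mm above the worktop: a good TCP place. The knob is a black bar 42 mm long, 12 mm wide, standing from 47 to 72.5 mm above the worktop on a 48 mm steel disc; this frame's x runs along the bar to the pointer end. Grip across the 12 mm; keep the fingertips above 47 mm.
- timer_pointer (a point): tip of the white pointer line on top of the knob, at the pointer end of the bar, 21 mm from the axis
- pin_tin: bystander: round dark green tin, 57 mm across, 29 mm tall, loose; origin under its centre. It stands either to the left behind the white console, or to the right behind the vice; the timer stands in the other place.
- glue_bottle: bystander: blue glue bottle with yellow cap and needle, 34 mm across, 122 mm tall, loose; origin under its centre
- paint_pot_red: bystander: paint pot with red lid, 33 mm across, 34 mm tall, loose; origin under its centre
- paint_pot_yellow: bystander: paint pot with yellow lid, 33 mm across, 34 mm tall, loose; origin under its centre
There are look-alikes about, which are no part of the job. Several things have the shape of the timer; the one meant has the colours described above.

How it is judged:
By the outcome, as a careful person would: the job done as asked, in the order asked, and still so for the second after the job is handed in, with the robot touching nothing.
It also fails if it takes over 72 s, if anything falls off the work surface, if the arm or the gripper's body presses on something with over 40 N, if the wrist force passes 120 N, or if a joint passes its speed limit or range.

## Working session

There is one attempt and no reset: what is moved stays moved. The work goes in short steps, Python scripts to look and compute and a tool call to move; the robot and the scene stay as the last step left them, time stands still between calls to the robot, and variables do not carry over. Pictures are saved under pics/ and viewed, at most 10 in all, crops included, and the job is handed in when it is done.

Besides the shell and the picture viewer there is one more tool, called in YAML: its name, and indented under it one key for each argument. drive_tool: Moves the arm, as the interface text tells. Its arguments: {"type":"object","properties":{"dp":{"type":"array"},"angular":{"type":"array"},"claw":{"type":"array"},"force":{"type":"number"}},"required":["dp","angular","claw"]}

```bash
ls; mkdir -p pics; cat > h.py <<'E'
import numpy as np,cv2
from workcell import sensors,viewer,order
def cap(n,f):
    d=viewer.capture(n); np.savez('pics/'+f+'.npz',**{k:np.array(v) for k,v in d.items()})
    cv2.imwrite('pics/'+f+'.png',np.array(d['pixels'])[:,:,::-1]); return d
def load(f): return dict(np.load('pics/'+f+'.npz'))
def ray(d,u,v):
    T=np.array(d['cam_to_world']); r=T[:3,:3]@np.array([(u-d['cx'])/d['fx'],(v-d['cy'])/d['fy'],1]); return T[:3,3],r
def onz(d,u,v,z):
    o,r=ray(d,u,v); return o+r*(z-o[2])/r[2]
def proj(d,p):
    T=np.linalg.inv(np.array(d['cam_to_world'])); q=T[:3,:3]@np.array(p)+T[:3,3]
    return np.array([d['fx']*q[0]/q[2]+d['cx'],d['fy']*q[1]/q[2]+d['cy']])
E
python3 - <<'E'
from h import *
a=[cap(n,n+'0') for n in('scene','side','wrist')]
for d in a: print(np.round(d['cam_to_world'],3).tolist(),d['fx'])
print(sensors.get_obs())
A=cv2.imread('pics/scene0.png');B=cv2.imread('pics/side0.png')
cv2.imwrite('pics/both0.png',cv2.resize(A,(800,600),interpolation=cv2.INTER_CUBIC))
E
```

```text
pics
[[0.785, -0.387, 0.484, -0.053], [-0.62, -0.518, 0.59, -0.701], [0.022, -0.763, -0.646, 0.921], [0.0, 0.0, 0.0, 1.0]] 423.58960885035
[[-0.888, -0.141, 0.437, 0.054], [-0.459, 0.328, -0.826, 1.068], [-0.027, -0.934, -0.356, 0.512], [0.0, 0.0, 0.0, 1.0]] 408.4311569277762
[[0.261, 0.917, 0.302, 0.085], [0.965, -0.248, -0.084, 0.626], [-0.002, 0.313, -0.95, 0.374], [0.0, 0.0, 0.0, 1.0]] 303.9708825790425
{'t': 0.15, 'qpos': array([ 1.20138667e+00,  4.91419754e-01,  1.55928632e+00, -1.25233288e-05,
        1.09171570e+00, -1.05632214e-01]), 'joint_vel': array([ 0.00021166, -0.00213977, -0.00157123, -0.00056459,  0.00114759,
        0.00096249]), 'tau': array([ 1.14703060e-03, -6.18710375e+01, -2.61692083e+01, -1.29873770e-04,
        3.15226789e-03, -2.34570285e-05]), 'ee_pos': array([0.1629047 , 0.60325049, 0.24957078]), 'eef_rot': array([ 1.31503819e-01,  9.91315577e-01, -4.04229794e-04, -9.21442948e-05]), 'wrist_force': array([ 0.5550539 , -0.77065933,  0.34139228]), 'torque': array([ 0.0434109 , -0.02199527, -0.03026451]), 'gripper_force': 0.0, 'gripper_width': 0.08557231814661516}
```

View pics/both0.png

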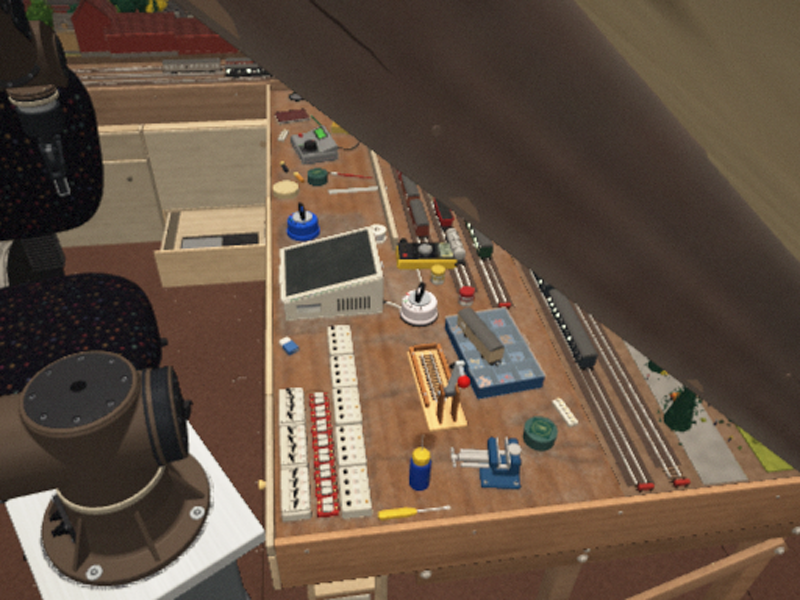

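View pics/side0.png

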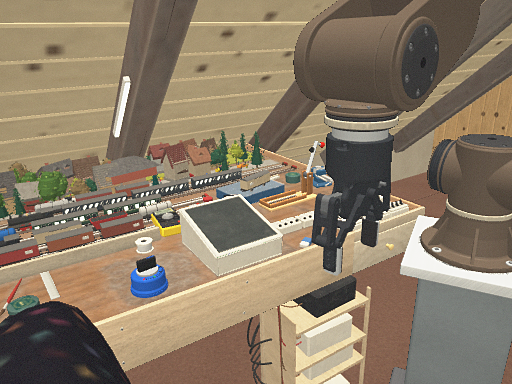

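The scene (800x600) shows these candidates:
- **Timer:** white with a black knob at (419,305). Look-alikes are the blue one at (302,222) and a small white spool at (378,232).
- **Wagon:** cream with a dark roof at (481,338) on the blue case. The other vehicles stand on the layout tracks at (565,330), (415,215) and so on.
- **Jig:** (437,385), with its red ball at (463,381). The red pot at (467,293) is also a red disc.
- **Tin:** (540,432), on the right, so the timer is on the left.

I choose the white timer (419,305) and the wagon (481,338), and will check both in a close crop.

```bash
python3 - <<'E'
from h import *
A=cv2.imread('pics/scene0.png')
c=A[165:285,240:360]; cv2.imwrite('pics/crop0.png',cv2.resize(c,(600,600),interpolation=cv2.INTER_CUBIC))
d=load('scene0')
for n,u,v,z in [('timer',419,297,.04),('wagonroof',481,335,.086),('jig',437,385,.01),('ball',463,381,.15),('tin',540,428,.029),('bottle',420,480,0),('red',467,290,.034),('yel',438,270,.034)]:
    print(n,onz(d,u*.64,v*.64,z).round(3))
E
```

```text
timer [0.666 0.089 0.04 ]
wagonroof [ 0.65  -0.106  0.086]
jig [ 0.552 -0.102  0.01 ]
ball [ 0.498 -0.212  0.15 ]
tin [ 0.615 -0.297  0.029]
bottle [ 0.397 -0.237  0.   ]
red [0.769 0.051 0.034]
yel [0.765 0.141 0.034]
```

View pics/crop0.png

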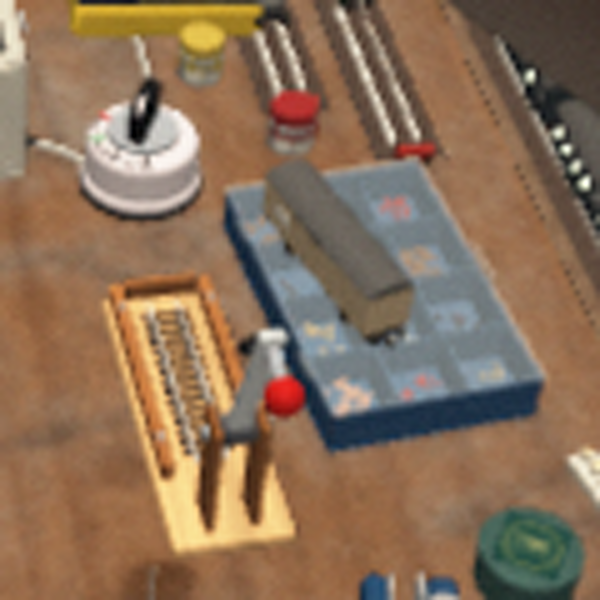

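The crop confirms it: a white timer with red and green marks and a black knob at crop (140,150), the cream wagon at (340,250), and the jig at (200,410) with its arm leaning back. Next I move the wrist camera over the work.

drive_tool:
  dp:
    - [-36,-14,-6]
    - [-36,-14,-6]
    - [-36,-14,-6]
    - [-36,-14,-6]
    - [-36,-14,-6]
    - [-36,-14,-6]
    - [-36,-14,-6]
    - [-36,-14,-6]
    - [-36,-14,-6]
    - [-36,-14,-6]
    - [-36,-14,-6]
  angular:
    - [0,0,0]
    - [0,0,0]
    - [0,0,0]
    - [0,0,0]
    - [0,0,0]
    - [0,0,0]
    - [0,0,0]
    - [0,0,0]
    - [0,0,0]
    - [0,0,0]
    - [0,0,0]
  claw: [0,0,0,0,0,0,0,0,0,0,0]

```text
t: 1.07
ee_pos: [0.5064, 0.35, 0.3162]
eef_rot: [0.132, 0.991, -0.0, -0.0]
wrist_force: [-0.1, 0.4, 0.4]
gripper_width: 0.0855
gripper_force: 0.0
```

drive_tool:
  dp:
    - [-15,-34,0]
    - [-15,-34,0]
    - [-15,-34,0]
    - [-15,-34,0]
    - [-15,-34,0]
    - [-15,-34,0]
    - [-15,-34,0]
    - [-15,-34,0]
    - [-15,-34,0]
    - [-15,-34,0]
    - [-15,-34,0]
    - [0,0,0]
  angular:
    - [0,0,0]
    - [0,0,0]
    - [0,0,0]
    - [0,0,0]
    - [0,0,0]
    - [0,0,0]
    - [0,0,0]
    - [0,0,0]
    - [0,0,0]
    - [0,0,0]
    - [0,0,0]
    - [0,0,0]
  claw: [0,0,0,0,0,0,0,0,0,0,0,0]

```text
t: 2.07
ee_pos: [0.5675, -0.0579, 0.3155]
eef_rot: [0.134, 0.991, -0.001, 0.0]
wrist_force: [0.2, 0.4, -0.8]
gripper_width: 0.0857
gripper_force: 0.0
```

```bash
python3 - <<'E'
from h import *
o=sensors.get_obs(); print(o['t'],o['ee_pos'],o['eef_rot'],o['qpos'])
cap('wrist','w1'); cap('scene','s1'); cap('side','d1')
A=cv2.imread('pics/w1.png'); cv2.imwrite('pics/w1b.png',cv2.resize(A,(800,600),interpolation=cv2.INTER_CUBIC))
E
```

```text
2.0667 [ 0.56746267 -0.05790521  0.31554101] [ 1.33553436e-01  9.91041477e-01 -5.20026362e-04  1.53761014e-06] [-2.17047442e-01  3.52282139e-01  1.60659458e+00 -1.11949572e-03
  1.18262677e+00 -1.51951270e+00]
```

View pics/w1b.png

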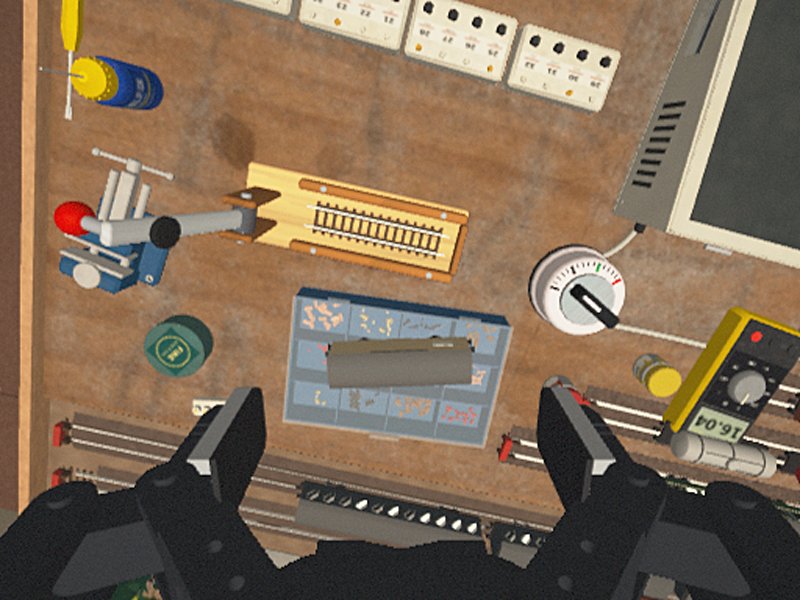

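```bash
python3 - <<'E'
from h import *
A=cv2.imread('pics/w1.png')
C=np.zeros((585,800,3),np.uint8)
def put(x0,x1,y0,y1,k,X,Y):
    c=cv2.resize(A[y0:y1,x0:x1],None,fx=k,fy=k,interpolation=cv2.INTER_CUBIC); C[Y:Y+c.shape[0],X:X+c.shape[1]]=c
put(150,310,95,185,4,0,0); put(180,335,205,255,3,0,365); put(330,410,145,220,3,470,360)
cv2.imwrite('pics/comp1.png',C)
d=load('w1'); print(np.round(d['cam_to_world'],3))
E
```

```text
[[ 0.265  0.916  0.302  0.49 ]
 [ 0.964 -0.251 -0.085 -0.034]
 [-0.002  0.313 -0.95   0.44 ]
 [ 0.     0.     0.     1.   ]]
```

View pics/comp1.png

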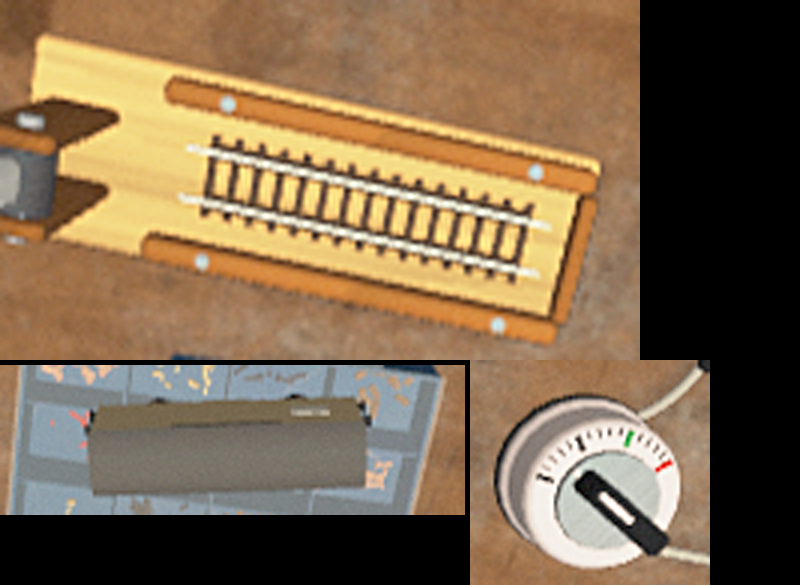

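```bash
python3 - <<'E'
from h import *
d=load('w1'); s=load('s1')
J=lambda x,y,z: onz(d,x/4+150,y/4+95,z)
a,b=J(40,36,.01),J(600,158,.01); print('len',np.linalg.norm(a-b))
u=(b-a)/np.linalg.norm(b-a); n=np.array([-u[1],u[0],0]);
r=[J(190,148,.0145),J(545,226,.0145),J(182,198,.0145),J(535,273,.0145)]
print('yaws',[np.degrees(np.arctan2(*(q-p)[1::-1])) for p,q in ((a,b),(r[0],r[1]),(r[2],r[3]))])
m=(a+b)/2
print('rail mids from base edge',[(np.dot(x-m,n)*1e3).round(1) for x in r],[(np.dot(x-m,u)*1e3).round(1) for x in r])
f=[J(165,85,.024),J(598,178,.024),J(145,248,.024),J(555,338,.024)]
print('fence',[(np.dot(x-m,n)*1e3).round(1) for x in f])
W=lambda x,y,z: onz(d,x/3+180,(y-365)/3+205,z)
w=np.array([W(92,428,.084),W(365,420,.084),W(367,487,.084),W(93,495,.084)])
print('w',w.mean(0),np.linalg.norm(w-np.roll(w,1,0),axis=1),[np.degrees(np.arctan2(*(q-p)[1::-1])) for p,q in ((w[0],w[1]),(w[3],w[2]))])
# timer
T=lambda x,y,z: onz(d,(x-470)/3+330,(y-360)/3+145,z)
marks={0:(545,478),5:(582,442),10:(628,438),15:(667,466)}
P=np.array([T(*marks[k],.04)[:2] for k in marks])
A=np.c_[2*P,np.ones(4)];c=np.linalg.lstsq(A,(P**2).sum(1),rcond=None)[0]
print('timer c',c[:2],'r',np.sqrt(c[2]+c[:2]@c[:2]))
print('mark angles',[np.degrees(np.arctan2(*(p-c[:2])[::-1])).round(1) for p in P])
# bar top ends
e1,e2=T(580,480,.0725),T(664,540,.0725); print('bar',e1,e2,np.linalg.norm(e1-e2),(e1+e2)/2,np.degrees(np.arctan2(*(e1-e2)[1::-1])))
img=d['pixels'];hsv=cv2.cvtColor(img,cv2.COLOR_RGB2HSV)
# white timer face/dark disc silhouettes
m=((hsv[:,:,1]<45)&(hsv[:,:,2]>120)).astype(np.uint8); m[:145]=0;m[225:]=0;m[:,:335]=0;m[:,404:]=0
cs,_=cv2.findContours(m,0,2);cc=max(cs,key=cv2.contourArea);print(cv2.boundingRect(cc),cv2.fitEllipse(cc))
E
```

```text
len 0.19692370430870498
yaws [np.float64(62.52922245801385), np.float64(62.19289222935551), np.float64(62.44341589018031)]
rail mids from base edge [np.float64(-26.0), np.float64(-26.7), np.float64(-43.8), np.float64(-44.0)] [np.float64(-42.1), np.float64(84.8), np.float64(-42.2), np.float64(85.3)]
fence [np.float64(-5.5), np.float64(-5.2), np.float64(-61.8), np.float64(-63.5)]
w [ 0.663485   -0.08308621  0.084     ] [0.032235   0.11660798 0.03208108 0.12006113] [np.float64(76.50602851659693), np.float64(76.55816340680101)]
timer c [0.6631592  0.08757698] r 0.03098606979215823
mark angles [np.float64(-126.2), np.float64(-169.1), np.float64(152.0), np.float64(107.2)]
bar [0.63708452 0.06884522 0.0725    ] [0.67355897 0.09948498 0.0725    ] 0.0476359157722817 [0.65532175 0.0841651  0.0725    ] -139.96860866613568
(340, 149, 64, 65) ((370.90325927734375, 182.72035217285156), (54.4886589050293, 65.94335174560547), 39.00798797607422)
```

drive_tool:
  dp:
    - [0,0,8]
    - [0,0,8]
    - [0,0,8]
    - [0,0,8]
    - [0,0,8]
    - [0,0,8]
    - [0,0,8]
    - [0,0,8]
    - [0,0,8]
    - [0,0,8]
    - [0,0,8]
    - [0,0,8]
  angular:
    - [0,0,7]
    - [0,0,7]
    - [0,0,7]
    - [0,0,7]
    - [0,0,7]
    - [0,0,7]
    - [0,0,7]
    - [0,0,7]
    - [0,0,7]
    - [0,0,7]
    - [0,0,7]
    - [0,0,7]
  claw: [0,0,0,0,0,0,0,0,0,0,0,0]

```text
t: 3.22
ee_pos: [0.5667, -0.0509, 0.2197]
eef_rot: [0.762, 0.647, 0.0, -0.0]
wrist_force: [-0.4, -0.0, -0.4]
gripper_width: 0.0853
gripper_force: 0.0
```

drive_tool:
  dp:
    - [0,0,0]
    - [0,25,0]
    - [0,25,0]
    - [0,25,0]
    - [0,24,0]
    - [0,0,0]
    - [0,0,0]
  angular:
    - [0,0,4.1]
    - [0,0,0]
    - [0,0,0]
    - [0,0,0]
    - [0,0,0]
    - [0,0,0]
    - [0,0,0]
  claw: [0,0,0,0,0,0,0]

```text
t: 3.8
ee_pos: [0.6635, -0.0737, 0.2193]
eef_rot: [0.783, 0.622, -0.0, -0.0]
wrist_force: [-0.1, -0.0, -0.2]
gripper_width: 0.0856
gripper_force: 0.0
```

```bash
cat >> h.py <<'E'
from scipy.spatial.transform import Rotation as Ro
def tcp():
    o=sensors.get_obs(); R=Ro.from_quat(o['eef_rot']).as_matrix(); return o,np.array(o['ee_pos']),R
def to(p):  # tool-frame mm to world point
    o,e,R=tcp(); return (R.T@(np.array(p)-e)*1e3).round(1)
def yaw(R): return np.degrees(np.arctan2(R[1,0],R[0,0]))
E
python3 - <<'E'
from h import *
d=cap('wrist','w2'); o,e,R=tcp(); print(o['t'],e,yaw(R),R[2],o['qpos'])
print(to([.6635,-.0831,.069]))
A=cv2.imread('pics/w2.png'); cv2.imwrite('pics/w2b.png',cv2.resize(A,(800,600),interpolation=cv2.INTER_CUBIC))
for n,p in dict(roofc=(.6635,-.0831,.086),timer=(.663,.0876,.04)).items(): print(n,proj(d,p)*800/512)
E
```

```text
3.85 [ 0.66280278 -0.0737555   0.21951219] 76.87402448238441 [ 2.10989367e-04 -1.20907878e-03 -9.99999247e-01] [-2.09883578e-01  5.80028690e-01  1.48094073e+00  2.65255988e-04
  1.08182805e+00  1.90830489e-02]
[ -9.    3.  150.5]
roofc [405.16520918 307.20130572]
timer [334.86045091  -1.29898927]
```

View pics/w2b.png

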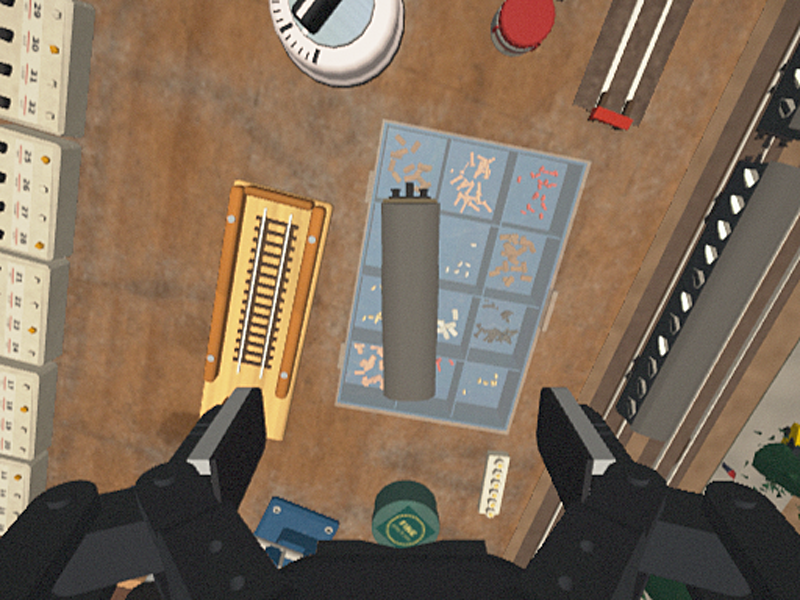

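The wagon roof shows a quad (383,202), (439,200), (434,402), (385,397), upright between the fingers.

```bash
python3 - <<'E'
from h import *
d=load('w2');k=.64
for z in(.082,.086):
    w=np.array([onz(d,x*k,y*k,z) for x,y in((383,202),(439,200),(434,400),(385,398))])
    print(w.mean(0),np.linalg.norm(w-np.roll(w,1,0),axis=1),[np.degrees(np.arctan2(*(q-p)[1::-1])) for p,q in ((w[3],w[0]),(w[2],w[1]))])
    print(to([*w.mean(0)[:2],.069]))
# jig check
f=[onz(d,x*k,y*k,.024) for x,y in((247,180),(331,207))]; print('stop outer corners',f)
b=load('w1')
J=lambda x,y,z: onz(b,x/4+150,y/4+95,z)
a,c=J(40,36,.01),J(600,158,.01);u=(c-a)/np.linalg.norm(c-a);n=np.array([-u[1],u[0],0]);m=(a+c)/2-.035*n
print('jig c',m,'bed',m+.022*u,'hinge',m-.078*u, 'u',u, 'end stop outer corners pred',m+.1*u+.0285*n,m+.1*u-.0285*n)
r=[onz(d,x*k,y*k,.0145) for x,y in((266,209),(238,360),(296,214),(269,372))]
print('rails rel',[(np.dot(x-m,n)*1e3).round(1) for x in r],[(np.dot(x-m,u)*1e3).round(1) for x in r])
E
```

```text
[ 0.66612078 -0.08495562  0.082     ] [0.12091507 0.03046389 0.12338417 0.03065288] [np.float64(76.76674265454953), np.float64(76.85025387551627)]
[-10.2   6.  150.5]
[ 0.66636617 -0.08355449  0.086     ] [0.11906609 0.02999804 0.12149743 0.03018415] [np.float64(76.7667426545495), np.float64(76.85025387551629)]
[ -8.8   5.9 150.5]
stop outer corners [array([0.57789174, 0.00509476, 0.024     ]), array([ 0.62675731, -0.02434167,  0.024     ])]
jig c [ 0.54918403 -0.09568042  0.01      ] bed [ 0.55933254 -0.07616101  0.01      ] hinge [ 0.51320293 -0.16488563  0.01      ] u [0.46129615 0.88724622 0.        ] end stop outer corners pred [0.57002713 0.00619114 0.01      ] [ 0.62060016 -0.02010274  0.01      ]
rails rel [np.float64(8.2), np.float64(10.5), np.float64(-12.4), np.float64(-14.1)] [np.float64(85.1), np.float64(-33.7), np.float64(86.8), np.float64(-37.9)]
```

drive_tool:
  dp:
    - [-9.5,5,0]
    - [0,0,34]
    - [0,0,34]
    - [0,0,34]
    - [0,0,24]
    - [0,0,14]
    - [0,0,10]
    - [0,0,0]
  angular:
    - [0,0,0]
    - [0,0,0]
    - [0,0,0]
    - [0,0,0]
    - [0,0,0]
    - [0,0,0]
    - [0,0,0]
    - [0,0,0]
  claw: [0,0,0,0,0,0,0,0]
  force: 25

```text
t: 4.52
ee_pos: [0.665, -0.0856, 0.0684]
eef_rot: [0.784, 0.621, -0.001, -0.001]
wrist_force: [-0.5, -0.0, -0.4]
gripper_width: 0.0851
gripper_force: 0.0
```

drive_tool:
  dp:
    - [0,0,0]
    - [0,0,0]
    - [0,0,0]
    - [0,0,0]
    - [0,0,0]
    - [0,0,0]
    - [0,0,0]
    - [0,0,0]
  angular:
    - [0,0,0]
    - [0,0,0]
    - [0,0,0]
    - [0,0,0]
    - [0,0,0]
    - [0,0,0]
    - [0,0,0]
    - [0,0,0]
  claw: [0.3,0.45,0.6,0.7,0.7,0.7,0.7,0.7]

```text
t: 5.18
ee_pos: [0.6663, -0.0857, 0.071]
eef_rot: [0.784, 0.621, 0.0, 0.0]
wrist_force: [-0.8, -0.0, 7.5]
gripper_width: 0.0305
gripper_force: 30.6
```

drive_tool:
  dp:
    - [0,0,-4]
    - [0,0,-8]
    - [0,0,-14]
    - [0,0,-20]
    - [0,0,-20]
    - [0,0,-14]
    - [0,0,-6]
    - [0,0,0]
    - [0,0,0]
    - [0,0,0]
  angular:
    - [0,0,0]
    - [0,0,0]
    - [0,0,0]
    - [0,0,0]
    - [0,0,0]
    - [0,0,4.8]
    - [0,0,4.8]
    - [0,0,4.8]
    - [0,0,0]
    - [0,0,0]
  claw: [0.7,0.7,0.7,0.7,0.7,0.7,0.7,0.7,0.7,0.7]

```text
t: 6.02
ee_pos: [0.6658, -0.0856, 0.1563]
eef_rot: [0.855, 0.519, 0.0, -0.0]
wrist_force: [0.4, -0.5, -1.3]
gripper_width: 0.0304
gripper_force: 29.7
```

```bash
python3 - <<'E'
from h import *
d=cap('wrist','w3'); s=cap('scene','s3'); o,e,R=tcp(); print(o['t'],e,yaw(R),R[2],o['wrist_force'],o['gripper_width'])
print(to([.5602,-.0766,.155]))
A=cv2.imread('pics/w3.png');B=cv2.imread('pics/s3.png')[130:300,230:380]
C=np.zeros((600,800,3),np.uint8);C[:384,:512]=A; B=cv2.resize(B,None,fx=1.9,fy=1.9,interpolation=cv2.INTER_CUBIC);C[:B.shape[0],512:512+B.shape[1]]=B; cv2.imwrite('pics/c3.png',C[:400])
E
```

```text
6.1167 [ 0.66581742 -0.08560721  0.15584256] 62.53163386448167 [-8.00605840e-06 -4.69877423e-04 -9.99999890e-01] [ 0.22959244 -0.16825214 -0.72939297] 0.030764571523779698
[-40.7 -97.9   0.9]
```

View pics/c3.png

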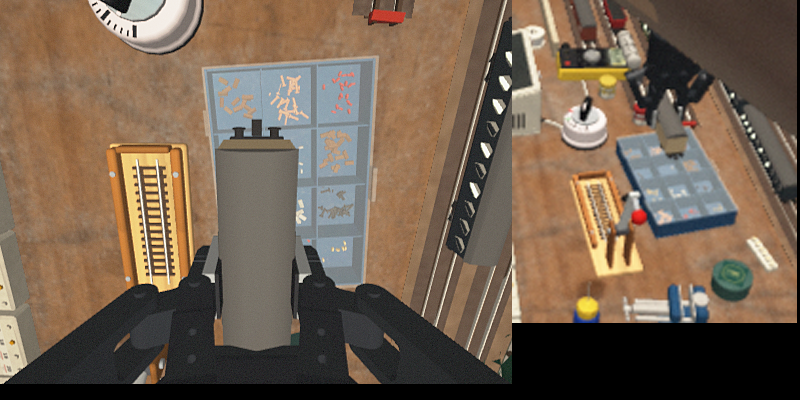

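The wagon is held level between the fingers, roof quad (217,147), (297,147), (291,347), (222,347). The jig shows at (150,220), with rails at (137–172,160–275).

```bash
python3 - <<'E'
from h import *
d=load('w3'); o,e,R=tcp()
for h in(13,16):
  print([proj(d,e+R@np.array([x,y,-h])/1e3).round(0).tolist() for x,y in((60,-16),(60,16),(-60,-16),(-60,16))])
r=[onz(d,x,y,.0145) for x,y in((137,158),(145,275),(165,158),(173,275))]
m=np.array([.5502,-.0962,0]);u=np.array([.4613,.8872,0]);n=np.array([-u[1],u[0],0])
print('rails',[(np.dot(x-m,n)*1e3).round(1) for x in r],[(np.dot(x-m,u)*1e3).round(1) for x in r])
E
```

```text
[[215.0, 153.0], [301.0, 153.0], [226.0, 392.0], [290.0, 392.0]]
[[214.0, 154.0], [302.0, 154.0], [225.0, 397.0], [291.0, 397.0]]
rails [np.float64(9.4), np.float64(16.4), np.float64(-15.5), np.float64(-12.1)] [np.float64(87.0), np.float64(-34.1), np.float64(87.0), np.float64(-34.1)]
```

drive_tool:
  dp:
    - [-10,-24,0]
    - [-10,-25,0]
    - [-11,-25,0]
    - [-11,-24,0]
    - [0,0,20]
    - [0,0,30]
    - [0,0,24]
    - [0,0,12]
    - [0,0,8]
    - [0,0,4]
    - [0,0,0]
    - [0,0,0]
  angular:
    - [0,0,0]
    - [0,0,0]
    - [0,0,0]
    - [0,0,0]
    - [0,0,0]
    - [0,0,0]
    - [0,0,0]
    - [0,0,0]
    - [0,0,0]
    - [0,0,0]
    - [0,0,0]
    - [0,0,0]
  claw: [0.7,0.7,0.7,0.7,0.7,0.7,0.7,0.7,0.7,0.7,0.7,0.7]

```text
t: 7.12
ee_pos: [0.56, -0.0775, 0.0585]
eef_rot: [0.855, 0.518, 0.0, 0.0]
wrist_force: [0.2, -0.5, -0.8]
gripper_width: 0.0304
gripper_force: 29.7
```

```bash
python3 - <<'E'
from h import *
d=cap('wrist','w4'); s=cap('scene','s4'); o,e,R=tcp(); print(o['t'],e,yaw(R),o['wrist_force'],o['gripper_width'])
print(to([.5602,-.0766,.050]))
A=cv2.imread('pics/w4.png');B=cv2.imread('pics/s4.png')[190:290,240:330]
C=np.zeros((400,800,3),np.uint8);C[:384,:512]=A; B=cv2.resize(B,None,fx=3.1,fy=3.1,interpolation=cv2.INTER_CUBIC);C[:B.shape[0],512:512+B.shape[1]]=B; cv2.imwrite('pics/c4.png',C)
E
```

```text
7.2167 [ 0.56007744 -0.07747402  0.0588561 ] 62.40699952966983 [ 0.12876323 -0.59547441 -2.12068182] 0.03058994103833486
[ 0.8 -0.3  8.9]
```

View pics/c4.png

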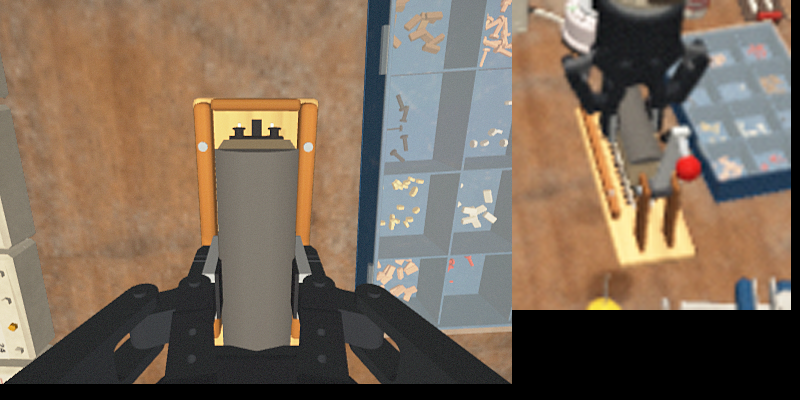

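The wagon sits centred: roof at 217–297, fence inner edges at 214–300, and the buffers clear of the end stop. Now I lower it gently.

drive_tool:
  dp:
    - [0.8,0,3]
    - [0,0,2]
    - [0,0,1.5]
    - [0,0,1]
    - [0,0,0.5]
    - [0,0,0]
    - [0,0,0]
  angular:
    - [0,0,0]
    - [0,0,0]
    - [0,0,0]
    - [0,0,0]
    - [0,0,0]
    - [0,0,0]
    - [0,0,0]
  claw: [0.7,0.7,0.7,0.7,0.7,0.7,0.7]

```text
t: 7.8
ee_pos: [0.56, -0.0767, 0.0509]
eef_rot: [0.855, 0.518, 0.0, 0.0]
wrist_force: [-3.5, 1.6, 11.6]
gripper_width: 0.0307
gripper_force: 31.3
```

drive_tool:
  dp:
    - [0,0,-0.6]
    - [0,0,0]
    - [0,0,0]
    - [0,0,0]
    - [0,0,0]
    - [0,0,0]
    - [0,0,0]
  angular:
    - [0,0,0]
    - [0,0,0]
    - [0,0,0]
    - [0,0,0]
    - [0,0,0]
    - [0,0,0]
    - [0,0,0]
  claw: [0.7,0.6,0.55,0.45,0.35,0.35,0.35]
  force: 20

```text
t: 8.38
ee_pos: [0.56, -0.0767, 0.0505]
eef_rot: [0.855, 0.518, -0.0, -0.0]
wrist_force: [0.1, 0.7, -0.3]
gripper_width: 0.0555
gripper_force: 0.0
```

drive_tool:
  dp:
    - [0,0,-5]
    - [0,0,-15]
    - [0,0,-30]
    - [0,0,-35]
    - [0,0,-35]
    - [0,0,-35]
    - [0,0,-15]
    - [0,0,0]
    - [0,0,0]
  angular:
    - [0,0,0]
    - [0,0,0]
    - [0,0,0]
    - [0,0,0]
    - [0,0,0]
    - [0,0,0]
    - [0,0,0]
    - [0,0,0]
    - [0,0,0]
  claw: [0.35,0.35,0.35,0.35,0.35,0.35,0.35,0.35,0.35]

```text
t: 9.13
ee_pos: [0.56, -0.0767, 0.2214]
eef_rot: [0.855, 0.518, 0.001, 0.001]
wrist_force: [0.6, 0.3, -0.2]
gripper_width: 0.0553
gripper_force: 0.0
```

```bash
python3 - <<'E'
from h import *
d=cap('wrist','w5'); s=cap('scene','s5'); o,e,R=tcp(); print(o['t'],e,yaw(R),o['gripper_width'])
A=cv2.imread('pics/w5.png');B=cv2.imread('pics/s5.png')[190:290,240:330]
C=np.zeros((400,800,3),np.uint8);C[:384,:512]=A; B=cv2.resize(B,None,fx=3.1,fy=3.1,interpolation=cv2.INTER_CUBIC);C[:B.shape[0],512:512+B.shape[1]]=B; cv2.imwrite('pics/c5.png',C)
H=np.array([.5142,-.1654,.078]);u=np.array([.4613,.8872,0]);
hsv=cv2.cvtColor(s['pixels'],cv2.COLOR_RGB2HSV); m=(((hsv[:,:,0]<6)|(hsv[:,:,0]>174))&(hsv[:,:,1]>190)&(hsv[:,:,2]>120)).astype(np.uint8)
for c in cv2.findContours(m,0,2)[0]:
    if cv2.contourArea(c)>15: print(cv2.minEnclosingCircle(c),cv2.contourArea(c))
for th in np.arange(1.7,2.0,.05):
    p=H+u*(.11*np.cos(th)-.03*np.sin(th))+np.array([0,0,.11*np.sin(th)+.03*np.cos(th)]); print(th,p.round(4),proj(s,p).round(1))
E
```

```text
9.2333 [ 0.55947195 -0.07660135  0.21957661] 62.38260927543466 0.05554935290839137
((296.5, 243.75), 3.7166171073913574) 33.5
1.7 [ 0.4939 -0.2044  0.1832] [294.2 233.3]
1.75 [ 0.4915 -0.209   0.1809] [294.7 235.5]
1.8 [ 0.4892 -0.2135  0.1783] [295.2 237.7]
1.85 [ 0.4869 -0.2179  0.1755] [295.6 240. ]
1.9000000000000001 [ 0.4847 -0.2221  0.1724] [296.  242.3]
1.9500000000000002 [ 0.4826 -0.2263  0.1691] [296.4 244.6]
2.0 [ 0.4805 -0.2302  0.1655] [296.8 247. ]
```

View pics/c5.png

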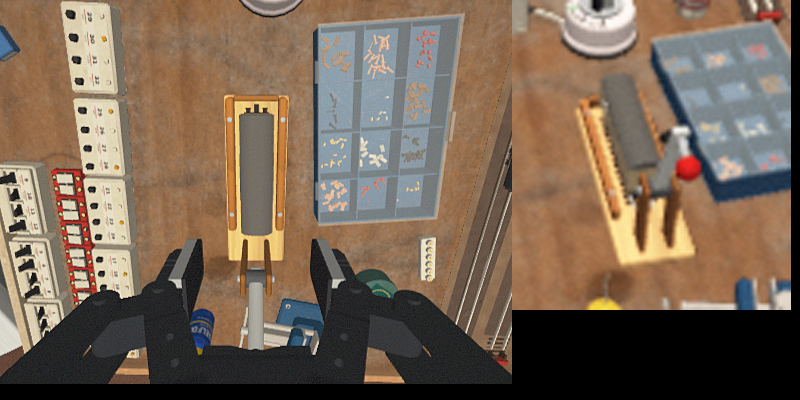

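The wagon stands in the jig between the fences, roof at (255,175), with the clamp still leaning back. I triangulate the ball next.

```bash
python3 - <<'E'
from h import *
def red(f):
    d=load(f);hsv=cv2.cvtColor(d['pixels'],cv2.COLOR_RGB2HSV); m=(((hsv[:,:,0]<6)|(hsv[:,:,0]>174))&(hsv[:,:,1]>170)&(hsv[:,:,2]>110)).astype(np.uint8)
    return d,[(cv2.minEnclosingCircle(c),cv2.contourArea(c)) for c in cv2.findContours(m,0,2)[0] if cv2.contourArea(c)>15]
R={}
for f in('w1','s5','d1'):
    d,r=red(f); print(f,r)
    H=np.array([.5142,-.1654,.078]);u=np.array([.4613,.8872,0])
    for th in (1.85,1.9,1.95):
        p=H+u*(.11*np.cos(th)-.03*np.sin(th))+np.array([0,0,.11*np.sin(th)+.03*np.cos(th)]); print(th,proj(d,p).round(1))
def tri(L):
    A=0;b=0
    for d,c in L:
        o,r=ray(d,*c);r/=np.linalg.norm(r);P=np.eye(3)-np.outer(r,r);A=A+P;b=b+P@o
    return np.linalg.solve(A,b)
p=tri([(load('w1'),min(red('w1')[1],key=lambda q:abs(q[0][0][0]-48)+abs(q[0][0][1]-139))[0][0]),(load('s5'),(296.5,243.75))]); print(p); print(to(p))
q=p-np.array([.5142,-.1654,.078]); print('jig u,n',q@[.4613,.8872,0],q@[-.8872,.4613,0],q[2])
E
```

```text
w1 [(((34.22222137451172, 307.0555419921875), 4.129550457000732), 27.0), (((322.0, 287.0), 7.280210018157959), 50.0), (((36.0, 278.5), 6.576573371887207), 42.0), (((370.5, 254.0), 7.43313455581665), 27.0), (((483.1666564941406, 214.8333282470703), 3.3748486042022705), 26.5), (((47.01515197753906, 138.63131713867188), 13.087019920349121), 337.0)]
1.85 [ 53.8 144.8]
1.9 [ 50.5 143.1]
1.95 [ 47.6 141.3]
s5 [(((209.5, 327.5), 6.670932292938232), 26.0), (((413.0, 310.5), 4.272101879119873), 17.0), (((436.0, 308.0), 4.123205661773682), 17.0), (((296.5, 243.89999389648438), 3.982558488845825), 37.5), (((299.72222900390625, 186.27777099609375), 3.2213544845581055), 21.0)]
1.85 [295.6 240. ]
1.9 [296.  242.3]
1.95 [296.4 244.6]
d1 [(((14.5, 290.0), 13.647443771362305), 21.5), (((332.0, 222.5), 4.717090606689453), 17.0), (((108.0, 219.0), 17.262775421142578), 25.5)]
1.85 [319.2 143.4]
1.9 [320.2 144.1]
1.95 [321.2 144.8]
[ 0.48159888 -0.22516726  0.17115424]
[-167.7   -0.    48.5]
jig u,n -0.06806441302583488 0.001353074141772454 0.09315423906763602
```

drive_tool:
  dp:
    - [0,0,-38]
    - [-24,0,0]
    - [-36,0,0]
    - [-36,0,0]
    - [-36,0,0]
    - [-36,0,0]
    - [0,0,20]
    - [0,0,30]
    - [0,0,22]
    - [0,0,12]
    - [0,0,3]
    - [0,0,0]
  angular:
    - [0,0,0]
    - [0,0,0]
    - [0,0,0]
    - [0,0,0]
    - [0,0,0]
    - [0,0,0]
    - [0,0,0]
    - [0,0,0]
    - [0,0,0]
    - [0,0,0]
    - [0,0,0]
    - [0,0,0]
  claw: [0.35,0.35,0.35,0.35,0.35,0.35,0.35,0.35,0.35,0.35,0.35,0.35]

```text
t: 10.23
ee_pos: [0.4816, -0.2253, 0.1699]
eef_rot: [0.855, 0.518, -0.001, -0.002]
wrist_force: [-0.3, 0.4, 0.8]
gripper_width: 0.0554
gripper_force: 0.0
```

drive_tool:
  dp:
    - [0,0,0]
    - [0,0,0]
    - [0,0,0]
    - [0,0,0]
    - [0,0,0]
    - [0,0,0]
  angular:
    - [0,0,0]
    - [0,0,0]
    - [0,0,0]
    - [0,0,0]
    - [0,0,0]
    - [0,0,0]
  claw: [0.5,0.65,0.8,0.85,0.85,0.85]
  force: 20

```text
t: 10.73
ee_pos: [0.4814, -0.2253, 0.1722]
eef_rot: [0.855, 0.518, -0.0, -0.0]
wrist_force: [-6.0, 0.4, 4.0]
gripper_width: 0.0186
gripper_force: 19.4
```

```bash
python3 - <<'E'
from h import *
o,e,R=tcp(); print(o['t'],e,yaw(R),o['wrist_force'],o['gripper_width'],o['gripper_force'])
H=np.array([.5142,-.1654,.078]);u=np.array([.4613,.8872,0]);q=e-H; print(q@u,q[2],np.hypot(q@u,q[2]),np.arctan2(q[2],q@u)-.2663)
ph=np.linspace(np.arctan2(q[2],q@u),.2663,24); P=.114*np.c_[np.cos(ph),-np.sin(ph)]*1e3
print(np.diff(P,axis=0).round(1).tolist())
E
```

```text
10.7333 [ 0.48140149 -0.22534338  0.1722124 ] 62.40616021111755 [-6.023193    0.41786301  3.95271421] 0.01862355146367764 19.4307079911232
-0.06831171539999374 0.09421240006214794 0.11637210484630738 1.9318582650095746
[[8.0, -5.3], [8.4, -4.6], [8.8, -3.9], [9.0, -3.1], [9.3, -2.4], [9.4, -1.6], [9.5, -0.8], [9.6, 0.0], [9.5, 0.8], [9.4, 1.6], [9.3, 2.4], [9.0, 3.2], [8.7, 3.9], [8.4, 4.6], [8.0, 5.3], [7.5, 6.0], [6.9, 6.6], [6.4, 7.1], [5.7, 7.7], [5.1, 8.1], [4.4, 8.5], [3.7, 8.8], [2.9, 9.1]]
```

drive_tool:
  dp:
    - [8,-1,-5.3]
    - [8.4,0,-4.6]
    - [8.8,0,-3.9]
    - [9,0,-3.1]
    - [9.3,0,-2.4]
    - [9.4,0,-1.6]
    - [9.5,0,-0.8]
    - [9.6,0,0]
    - [9.5,0,0.8]
    - [9.4,0,1.6]
    - [9.3,0,2.4]
    - [0,0,0]
  angular:
    - [0,0,0]
    - [0,0,0]
    - [0,0,0]
    - [0,0,0]
    - [0,0,0]
    - [0,0,0]
    - [0,0,0]
    - [0,0,0]
    - [0,0,0]
    - [0,0,0]
    - [0,0,0]
    - [0,0,0]
  claw: [0.85,0.85,0.85,0.85,0.85,0.85,0.85,0.85,0.85,0.85,0.85,0.85]

```text
t: 11.73
ee_pos: [0.5286, -0.1349, 0.1881]
eef_rot: [0.855, 0.518, 0.0, 0.0]
wrist_force: [2.6, -1.1, 2.3]
gripper_width: 0.0184
gripper_force: 20.1
```

```bash
python3 - <<'E'
from h import *
o,e,R=tcp(); print(o['t'],e,yaw(R),o['wrist_force'],o['gripper_width'],o['gripper_force'])
H=np.array([.5142,-.1654,.078]);u=np.array([.4613,.8872,0]);q=e-H; print(q@u,q[2],np.hypot(q@u,q[2]),np.arctan2(q[2],q@u)-.2663)
ph=np.linspace(np.arctan2(q[2],q@u),.2663,13); P=.114*np.c_[np.cos(ph),-np.sin(ph)]*1e3
print(np.diff(P,axis=0).round(1).tolist())
E
```

```text
11.7333 [ 0.52864288 -0.13494324  0.188145  ] 62.44480471953127 [ 2.63711237 -1.13830485  2.28160496] 0.01840043156801401 20.07876366376877
0.03368374004241501 0.11014499872121901 0.11518035894431972 1.0077153432642387
[[9.0, 3.2], [8.7, 3.9], [8.4, 4.6], [7.9, 5.3], [7.5, 6.0], [6.9, 6.6], [6.4, 7.1], [5.7, 7.7], [5.1, 8.1], [4.4, 8.5], [3.7, 8.8], [2.9, 9.1]]
```

Stop short of the roof, then ease down.

drive_tool:
  dp:
    - [9,0.5,3.2]
    - [8.7,0,3.9]
    - [8.4,0,4.6]
    - [7.9,0,5.3]
    - [7.5,0,6]
    - [6.9,0,6.6]
    - [6.4,0,7.1]
    - [5.7,0,7.7]
    - [5.1,0,8.1]
    - [4.4,0,8.5]
    - [2.5,0,6]
    - [0,0,0]
  angular:
    - [0,0,0]
    - [0,0,0]
    - [0,0,0]
    - [0,0,0]
    - [0,0,0]
    - [0,0,0]
    - [0,0,0]
    - [0,0,0]
    - [0,0,0]
    - [0,0,0]
    - [0,0,0]
    - [0,0,0]
  claw: [0.85,0.85,0.85,0.85,0.85,0.85,0.85,0.85,0.85,0.85,0.85,0.85]

```text
t: 12.73
ee_pos: [0.562, -0.0718, 0.1201]
eef_rot: [0.855, 0.518, -0.0, -0.0]
wrist_force: [3.4, 2.0, 1.1]
gripper_width: 0.0183
gripper_force: 20.4
```

drive_tool:
  dp:
    - [1.5,0,4]
    - [1,0,3]
    - [0.7,0,2]
    - [0.3,0,1]
    - [0,0,1]
    - [0,0,0]
    - [0,0,0]
  angular:
    - [0,0,0]
    - [0,0,0]
    - [0,0,0]
    - [0,0,0]
    - [0,0,0]
    - [0,0,0]
    - [0,0,0]
  claw: [0.85,0.85,0.85,0.85,0.85,0.85,0.85]

```text
t: 13.32
ee_pos: [0.5634, -0.0692, 0.1106]
eef_rot: [0.855, 0.518, 0.0, -0.0]
wrist_force: [2.2, 4.1, 1.2]
gripper_width: 0.0183
gripper_force: 20.4
```

drive_tool:
  dp:
    - [0,0,0.8]
    - [0,0,0.7]
    - [0,0,0]
    - [0,0,0]
  angular:
    - [0,0,0]
    - [0,0,0]
    - [0,0,0]
    - [0,0,0]
  claw: [0.85,0.85,0.85,0.85]

```text
t: 13.65
ee_pos: [0.5635, -0.069, 0.1091]
eef_rot: [0.855, 0.518, 0.0, 0.0]
wrist_force: [3.6, 5.2, 1.1]
gripper_width: 0.0181
gripper_force: 20.5
```

drive_tool:
  dp:
    - [0,0,0.7]
    - [0,0,0.5]
    - [0,0,0]
    - [0,0,0]
  angular:
    - [0,0,0]
    - [0,0,0]
    - [0,0,0]
    - [0,0,0]
  claw: [0.85,0.85,0.85,0.85]

```text
t: 13.98
ee_pos: [0.5636, -0.069, 0.108]
eef_rot: [0.855, 0.518, 0.0, 0.0]
wrist_force: [3.2, 5.3, 1.8]
gripper_width: 0.0184
gripper_force: 20.4
```

drive_tool:
  dp:
    - [0,0,0]
    - [0,0,0]
    - [0,0,0]
    - [0,0,-8]
    - [0,0,-30]
    - [0,0,-36]
    - [0,0,-36]
    - [0,0,-30]
    - [37,3,0]
    - [37,3,0]
    - [37,3,0]
    - [37,3,0]
  angular:
    - [0,0,0]
    - [0,0,0]
    - [0,0,0]
    - [0,0,0]
    - [0,0,0]
    - [0,0,0]
    - [0,0,0]
    - [0,0,0]
    - [0,0,0]
    - [0,0,0]
    - [0,0,0]
    - [0,0,0]
  claw: [0.75,0.65,0.55,0.5,0.5,0.5,0.5,0.5,0.5,0.5,0.5,0.5]

```text
t: 14.98
ee_pos: [0.6431, 0.0575, 0.2489]
eef_rot: [0.856, 0.518, 0.0, 0.0]
wrist_force: [-0.5, -0.6, 0.3]
gripper_width: 0.0428
gripper_force: 0.0
```

drive_tool:
  dp:
    - [37,3,0]
    - [0,0,0]
    - [0,0,0]
    - [0,0,0]
    - [0,0,0]
    - [0,0,0]
    - [0,0,0]
    - [0,0,0]
    - [0,0,0]
    - [0,0,0]
    - [0,0,0]
    - [0,0,0]
  angular:
    - [0,0,0]
    - [0,0,-7]
    - [0,0,-7]
    - [0,0,-7]
    - [0,0,-7]
    - [0,0,-7]
    - [0,0,-7]
    - [0,0,-7]
    - [0,0,-7]
    - [0,0,-7]
    - [0,0,-7]
    - [0,0,-7]
  claw: [0.5,0.5,0.5,0.5,0.5,0.5,0.5,0.5,0.5,0.5,0.5,0.5]

```text
t: 15.98
ee_pos: [0.6622, 0.0875, 0.2484]
eef_rot: [0.344, 0.939, -0.0, -0.0]
wrist_force: [-0.0, 0.6, 0.3]
gripper_width: 0.0425
gripper_force: 0.0
```

```bash
python3 - <<'E'
from h import *
cap('wrist','w6');s=cap('scene','s6');cap('side','d6')
o,e,R=tcp(); print(o['t'],e,yaw(R),o['qpos'])
hsv=cv2.cvtColor(s['pixels'],cv2.COLOR_RGB2HSV); m=(((hsv[:,:,0]<6)|(hsv[:,:,0]>174))&(hsv[:,:,1]>190)&(hsv[:,:,2]>120)).astype(np.uint8)
print([cv2.minEnclosingCircle(c) for c in cv2.findContours(m,0,2)[0] if cv2.contourArea(c)>15])
H=np.array([.5142,-.1654,.078]);u=np.array([.4613,.8872,0])
print(proj(s,H+.11*u+[0,0,.03]),'ball level')
E
```

```text
16.1333 [0.66228913 0.08759097 0.24824777] 139.19655667662227 [ 3.27061683e-02  5.55071971e-01  1.44612156e+00 -6.02402973e-05
  1.14031955e+00 -8.25910591e-01]
[((277.978271484375, 214.19564819335938), 2.9847700595855713)]
[277.54541644 213.60300964] ball level
```

```bash
python3 - <<'E'
from h import *
for f in('w6','w2','w1'):
    d=load(f);img=d['pixels'];hsv=cv2.cvtColor(img,cv2.COLOR_RGB2HSV);H,S,V=cv2.split(hsv)
    c0=proj(d,[.6632,.0876,.04]); print(f,'c0',c0.round(1))
    yy,xx=np.mgrid[:384,:512]
    cam=np.array(d['cam_to_world'])[:3,3]
    # pixel->world at z=.04 to restrict
    T=np.array(d['cam_to_world']);rr=np.stack([(xx-d['cx'])/d['fx'],(yy-d['cy'])/d['fy'],np.ones_like(xx,float)],-1)@T[:3,:3].T
    W=cam+rr*((.04-cam[2])/rr[...,2])[...,None]; W2=cam+rr*((.0725-cam[2])/rr[...,2])[...,None]
    q=np.hypot(W[...,0]-.6632,W[...,1]-.0876)
    for n,m in dict(green=(H>40)&(H<85)&(S>90)&(q<.04),red=((H<8)|(H>172))&(S>110)&(q<.04)).items():
        if m.sum(): print(n,m.sum(),W[m].mean(0).round(4))
    b=((V<60)&(np.hypot(W2[...,0]-.6632,W2[...,1]-.0876)<.026)).astype(np.uint8)
    cs=cv2.findContours(b,0,2)[0]
    if cs:
        c=max(cs,key=cv2.contourArea); r=cv2.minAreaRect(c); bx=cv2.boxPoints(r); print('bar',cv2.contourArea(c),[W2[min(383,max(0,int(round(y)))),min(511,max(0,int(round(x))))][:2].round(4).tolist() for x,y in bx])
        ins=(b==0)&(cv2.drawContours(np.zeros((384,512),np.uint8),[c],-1,1,-1)>0)&(V>150)
        if ins.sum(): print('white line',ins.sum(),W2[ins].mean(0).round(4))
d=load('w6');c0=proj(d,[.6632,.0876,.055]).astype(int);A=cv2.imread('pics/w6.png')
x0,y0=max(0,c0[0]-75),max(0,c0[1]-70);print(x0,y0)
cv2.imwrite('pics/t6.png',cv2.resize(A[y0:y0+120,x0:x0+150],(750,600),interpolation=cv2.INTER_CUBIC))
E
```

```text
w6 c0 [256.  166.8]
green 12 [0.6391 0.1013 0.04  ]
red 14 [0.6529 0.1133 0.04  ]
bar 395.0 [[0.6462, 0.0715], [0.6379, 0.0842], [0.6706, 0.1068], [0.6794, 0.0943]]
w2 c0 [214.5  -0.9]
green 10 [0.6505 0.0797 0.04  ]
bar 287.0 [[0.6393, 0.0781], [0.6541, 0.0809], [0.6669, 0.0779], [0.6505, 0.0661]]
w1 c0 [375.  191.9]
green 12 [0.6409 0.0949 0.04  ]
red 11 [0.655  0.1098 0.04  ]
bar 218.5 [[0.6455, 0.0692], [0.6382, 0.078], [0.6726, 0.1013], [0.6789, 0.0928]]
white line 45 [0.6529 0.0813 0.0725]
180 100
```

```bash
cat > t.py <<'E'
from h import *
import sys
def timer(f,C=(.6632,.0876)):
    d=load(f);img=d['pixels'];H,S,V=cv2.split(cv2.cvtColor(img,cv2.COLOR_RGB2HSV))
    yy,xx=np.mgrid[:384,:512];T=np.array(d['cam_to_world']);cam=T[:3,3]
    rr=np.stack([(xx-d['cx'])/d['fx'],(yy-d['cy'])/d['fy'],np.ones_like(xx,float)],-1)@T[:3,:3].T
    at=lambda z:cam+rr*((z-cam[2])/rr[...,2])[...,None]
    W,W0,W2,W3=at(.04),at(.0),at(.0725),at(.047); q=np.hypot(W[...,0]-C[0],W[...,1]-C[1])
    # silhouette of everything bright grey = white body + disc
    m=((S<60)&(V>100)&(q<.055)).astype(np.uint8); n,l,st,_=cv2.connectedComponentsWithStats(m)
    c=max(cv2.findContours(m,0,2)[0],key=cv2.contourArea); h=cv2.convexHull(c)[:,0]
    P=W[h[:,1],h[:,0]][:,:2]; 
    A=np.c_[2*P,np.ones(len(P))];s=np.linalg.lstsq(A,(P**2).sum(1),rcond=None)[0]; print('outline',s[:2].round(4),np.sqrt(s[2]+s[:2]@s[:2]).round(4),'resid mm',((np.hypot(*(P-s[:2]).T)-np.sqrt(s[2]+s[:2]@s[:2]))*1e3).round(1))
    # bar top: dark, pca
    b=((V<70)&(np.hypot(W2[...,0]-C[0],W2[...,1]-C[1])<.026)); Q=W2[b][:,:2]
    mu=Q.mean(0);w,v=np.linalg.eigh(np.cov((Q-mu).T)); print('bar',len(Q),mu.round(4),np.degrees(np.arctan2(*v[::-1,1]))%180)
if __name__=='__main__': timer(sys.argv[1])
E
python3 t.py w6; python3 t.py w1
```

```text
outline [0.6616 0.0987] 0.0447 resid mm [ 0.7  0.1  3.7  4.8 -6.5 -4.9 -3.9 -2.3 -0.6  0.3  1.6  2.1  2.5  2.3
  2.1  1.9  1.8  1.1  0.2 -0.5 -1.1 -1.6 -2.6 -3.7  0.6]
bar 472 [0.6597 0.0904] 30.47427215997547
outline [0.6505 0.0849] 0.0432 resid mm [ 4.5 -6.1 -2.9 -1.6  0.2  1.8  2.1  2.1  0.3 -0.4 -1.4 -1.3  0.3  0.9
  1.2  1.2  0.6 -1.  -2.3 -3.5  4. ]
bar 198 [0.6604 0.0863] 34.316763790850246
```

View pics/t6.png

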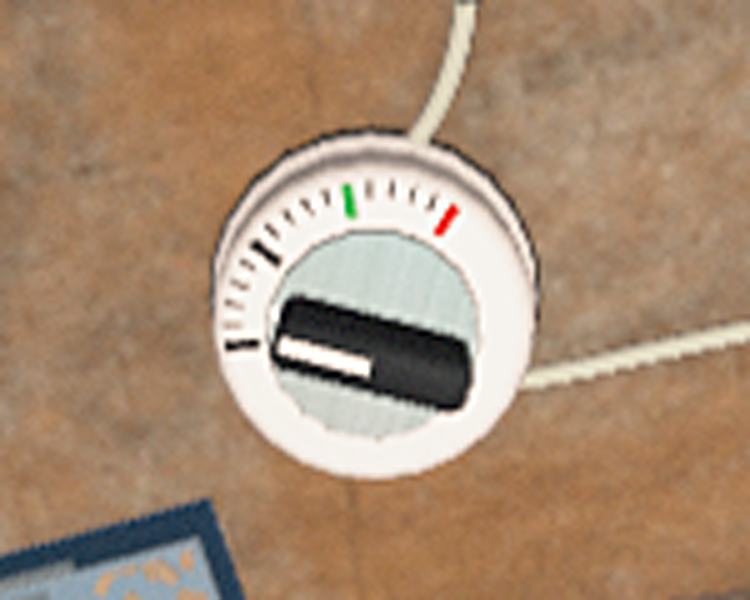

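The crop shows the white timer: marks 0 (240,344), 5 (265,252), green 10 (349,200), red 15 (447,219). The pointer line runs from its tip (278,343) to (372,367), and the disc is centred at (375,333).

```bash
python3 - <<'E'
from h import *
d=load('w6'); P=lambda x,y,z:onz(d,x/5+180,y/5+100,z)[:2]
an=lambda v:np.degrees(np.arctan2(v[1],v[0]))%360
disc=P(375,333,.047);M=np.array([P(*m,.04) for m in((240,344),(265,252),(349,200),(447,219))])
s=np.linalg.lstsq(np.c_[2*M,np.ones(4)],(M**2).sum(1),rcond=None)[0];print('disc c',disc,'marks c',s[:2],np.sqrt(s[2]+s[:2]@s[:2]))
for c in(disc,s[:2]): print([round(an(m-c)-(244.48-8.594*k),1) for m,k in zip(M,(0,5,10,15))])
a,b=P(278,343,.0725),P(372,367,.0725);print('line',a,b,np.linalg.norm(a-b),an(a-b), 'axis from tip',a-.021*(a-b)/np.linalg.norm(a-b))
o,e,R=tcp();print(e,yaw(R)); 
E
```

```text
disc c [0.6610663  0.08806096] marks c [0.66220457 0.08675328] 0.030301950421550813
[np.float64(-6.8), np.float64(-6.2), np.float64(-7.4), np.float64(-9.3)]
[np.float64(-9.9), np.float64(-9.2), np.float64(-8.6), np.float64(-7.9)]
line [0.64519693 0.07586479] [0.66139535 0.08716551] 0.019750825078457084 214.9012939596808 axis from tip [0.66241985 0.08788024]
[0.66228913 0.08759097 0.24824777] 139.19655667662227
```

drive_tool:
  dp:
    - [0,0,0]
    - [0,0,0]
    - [0,0,0]
    - [0,0,0]
    - [0,0,0]
    - [0,0,10]
    - [0,0,15]
    - [0,0,20]
    - [0,0,20]
    - [0,0,20]
    - [0,0,20]
    - [0,0,0]
  angular:
    - [0,0,-6.9]
    - [0,0,-6.9]
    - [0,0,-6.9]
    - [0,0,-6.9]
    - [0,0,-6.9]
    - [0,0,-6.9]
    - [0,0,-6.9]
    - [0,0,-6.9]
    - [0,0,-6.9]
    - [0,0,-6.9]
    - [0,0,-6.9]
    - [0,0,0]
  claw: [0.5,0.5,0.5,0.5,0.5,0.5,0.5,0.5,0.5,0.5,0.5,0.5]

```text
t: 17.13
ee_pos: [0.6609, 0.0876, 0.1393]
eef_rot: [-0.304, 0.953, 0.001, -0.003]
wrist_force: [0.4, 0.5, 1.5]
gripper_width: 0.0426
gripper_force: 0.0
```

```bash
python3 - <<'E'
from h import *
o,e,R=tcp(); print(o['t'],e,yaw(R)%360,o['wrist_force'],o['qpos'][5]); print(to([.662,.0877,.070]))
E
```

```text
17.1333 [0.66087229 0.08757167 0.13925427] 215.35599098181186 [0.41797044 0.51178606 1.46784432] -2.155112592970868
[-1.3 -0.8 69.2]
```

drive_tool:
  dp:
    - [0,0,25]
    - [0,0,22]
    - [0,0,14]
    - [0,0,6]
    - [0,0,2]
    - [0,0,0]
    - [0,0,0]
  angular:
    - [0,0,0]
    - [0,0,0]
    - [0,0,0]
    - [0,0,0]
    - [0,0,0]
    - [0,0,0]
    - [0,0,0]
  claw: [0.5,0.5,0.5,0.5,0.5,0.5,0.5]

```text
t: 17.72
ee_pos: [0.663, 0.0878, 0.0752]
eef_rot: [-0.302, 0.953, -0.0, 0.001]
wrist_force: [0.5, 0.1, -0.4]
gripper_width: 0.0432
gripper_force: 0.0
```

drive_tool:
  dp:
    - [0,0,0]
    - [0,0,0]
    - [0,0,0]
    - [0,0,0]
    - [0,0,0]
    - [0,0,0]
  angular:
    - [0,0,0]
    - [0,0,0]
    - [0,0,0]
    - [0,0,0]
    - [0,0,0]
    - [0,0,0]
  claw: [0.65,0.8,0.9,0.95,0.95,0.95]
  force: 30

```text
t: 18.22
ee_pos: [0.6633, 0.0873, 0.0749]
eef_rot: [-0.303, 0.953, -0.001, 0.001]
wrist_force: [1.8, -4.7, 6.6]
gripper_width: 0.0113
gripper_force: 33.9
```

```bash
python3 - <<'E'
from h import *
o,e,R=tcp(); print(o['t'],e,yaw(R)%360,o['wrist_force'],o['torque'],o['gripper_width'],o['gripper_force'])
E
```

```text
18.2167 [0.66328683 0.08726042 0.07488882] 215.2678913116911 [ 1.79578627 -4.66757996  6.55996901] [-0.75536157 -0.31685234  0.0256365 ] 0.011252274491068682 33.85884761810303
```

drive_tool:
  dp:
    - [0,-0.7,0]
    - [0,0,0]
    - [0,0,0]
    - [0,0,0]
    - [0,0,0]
    - [0,0,0]
    - [0,0,0]
    - [0,0,0]
    - [0,0,0]
    - [0,0,0]
    - [0,0,0]
    - [0,0,0]
  angular:
    - [0,0,0]
    - [0,0,3]
    - [0,0,6]
    - [0,0,6]
    - [0,0,6]
    - [0,0,6]
    - [0,0,6]
    - [0,0,6]
    - [0,0,6]
    - [0,0,6]
    - [0,0,6]
    - [0,0,0]
  claw: [0.95,0.95,0.95,0.95,0.95,0.95,0.95,0.95,0.95,0.95,0.95,0.95]

```text
t: 19.22
ee_pos: [0.6637, 0.0847, 0.0749]
eef_rot: [0.192, 0.981, -0.001, 0.001]
wrist_force: [0.6, -17.4, 6.6]
gripper_width: 0.0114
gripper_force: 34.0
```

drive_tool:
  dp:
    - [0,0,0]
    - [0,0,0]
    - [0,0,0]
    - [0,0,0]
    - [0,0,0]
    - [0,0,0]
    - [0,0,0]
    - [0,0,0]
    - [0,0,0]
    - [0,0,0]
    - [0,0,0]
    - [0,0,0]
  angular:
    - [0,0,6]
    - [0,0,6]
    - [0,0,6]
    - [0,0,6]
    - [0,0,6]
    - [0,0,6]
    - [0,0,6]
    - [0,0,6]
    - [0,0,6]
    - [0,0,5]
    - [0,0,0]
    - [0,0,0]
  claw: [0.95,0.95,0.95,0.95,0.95,0.95,0.95,0.95,0.95,0.95,0.95,0.95]

```text
t: 20.22
ee_pos: [0.6618, 0.0831, 0.0748]
eef_rot: [0.648, 0.762, -0.003, 0.0]
wrist_force: [-9.6, -29.1, 13.9]
gripper_width: 0.0114
gripper_force: 34.9
```

```bash
python3 - <<'E'
from h import *
o,e,R=tcp(); print(o['t'],e,yaw(R)%360,o['wrist_force'],o['torque'],o['gripper_width'],o['gripper_force'])
print('dial if locked',np.radians(244.5-8.3-yaw(R)%360), 'turn to 1.5:',np.degrees(np.radians(yaw(R))-np.radians(150.2)))
E
```

```text
20.2167 [0.66176498 0.08307974 0.07480409] 99.23895082533227 [ -9.57306125 -29.13292563  13.90395485] [-4.88114486  1.67913392  0.06455841] 0.011385396117441621 34.926723539829254
dial if locked 2.390421255083814 turn to 1.5: -50.96104917466773
```

The lateral force comes from gripping the bar 2.6 mm off the axis: the TCP fits a circle about (0.661, 0.086). The dial is at about 2.39, past red. I relieve the force before turning back.

drive_tool:
  dp:
    - [-1.2,-0.6,0]
    - [-1.2,-0.6,0]
    - [-1.2,-0.6,-0.6]
    - [0,0,0]
    - [0,0,0]
  angular:
    - [0,0,0]
    - [0,0,0]
    - [0,0,0]
    - [0,0,0]
    - [0,0,0]
  claw: [0.95,0.95,0.95,0.95,0.95]

```text
t: 20.63
ee_pos: [0.6616, 0.0826, 0.0749]
eef_rot: [0.648, 0.762, -0.0, 0.0]
wrist_force: [-3.0, -8.5, 5.2]
gripper_width: 0.0111
gripper_force: 33.9
```

```bash
python3 - <<'E'
from h import *
o,e,R=tcp(); print(o['t'],e,yaw(R)%360,o['wrist_force'],o['torque'],o['gripper_width'],o['gripper_force'])
E
```

```text
20.6333 [0.66156619 0.08259958 0.07487025] 99.27695212136138 [-2.95770476 -8.51896475  5.2090981 ] [-1.34640684  0.29523291 -0.04839018] 0.011082806961058867 33.85271430015564
```

drive_tool:
  dp:
    - [-0.8,0.2,-0.3]
    - [0,0.3,0]
    - [0,0.3,0]
    - [0,0.3,0]
    - [0,0.3,0]
    - [0,0.3,0]
    - [0,0.3,0]
    - [0,0.3,0]
    - [0,0.2,0]
    - [0,0,0]
    - [0,0,0]
    - [0,0,0]
  angular:
    - [0,0,-4]
    - [0,0,-6]
    - [0,0,-6]
    - [0,0,-6]
    - [0,0,-6]
    - [0,0,-6]
    - [0,0,-6]
    - [0,0,-6]
    - [0,0,-4]
    - [0,0,-1]
    - [0,0,0]
    - [0,0,0]
  claw: [0.95,0.95,0.95,0.95,0.95,0.95,0.95,0.95,0.95,0.95,0.95,0.95]

```text
t: 21.63
ee_pos: [0.6636, 0.084, 0.0749]
eef_rot: [0.257, 0.966, 0.0, -0.0]
wrist_force: [-2.7, -2.1, 5.9]
gripper_width: 0.011
gripper_force: 33.8
```

```bash
python3 - <<'E'
from h import *
o,e,R=tcp(); print(o['t'],e,yaw(R)%360,o['wrist_force'],o['torque'],o['gripper_width'],o['gripper_force'])
E
```

```text
21.6333 [0.66361959 0.08398809 0.07488228] 150.1643068735315 [-2.70749584 -2.09597846  5.90590075] [-0.22812835  0.51693253  0.05166216] 0.01099601465786054 33.7578409910202
```

Release, rise, and read the dial.

drive_tool:
  dp:
    - [0,0,0]
    - [0,0,0]
    - [0,0,0]
    - [0,0,0]
    - [0,0,-15]
    - [0,0,-35]
    - [0,0,-35]
    - [0,0,-35]
    - [0,0,-35]
    - [0,0,-20]
    - [0,0,0]
    - [0,0,0]
  angular:
    - [0,0,0]
    - [0,0,0]
    - [0,0,0]
    - [0,0,0]
    - [0,0,0]
    - [0,0,0]
    - [0,0,0]
    - [0,0,0]
    - [0,0,0]
    - [0,0,0]
    - [0,0,0]
    - [0,0,0]
  claw: [0.85,0.7,0.6,0.5,0.5,0.5,0.5,0.5,0.5,0.5,0.5,0.5]

```text
t: 22.63
ee_pos: [0.6639, 0.0839, 0.2506]
eef_rot: [0.257, 0.967, 0.0, 0.001]
wrist_force: [-0.6, 0.4, -1.2]
gripper_width: 0.0429
gripper_force: 0.0
```

```bash
python3 - <<'E'
from h import *
d=cap('wrist','w7');s=cap('scene','s7'); o,e,R=tcp(); print(o['t'],e,yaw(R)%360)
an=lambda v:np.degrees(np.arctan2(v[1],v[0]))%360
C=np.array([.6615,.0865])
img=d['pixels'];H,S,V=cv2.split(cv2.cvtColor(img,cv2.COLOR_RGB2HSV))
yy,xx=np.mgrid[:384,:512];T=d['cam_to_world'];T=np.array(T);cam=T[:3,3]
rr=np.stack([(xx-d['cx'])/d['fx'],(yy-d['cy'])/d['fy'],np.ones_like(xx,float)],-1)@T[:3,:3].T
at=lambda z:(cam+rr*((z-cam[2])/rr[...,2])[...,None])[...,:2]
W,W2=at(.04),at(.0725);q=np.hypot(*(W-C).transpose(2,0,1));q2=np.hypot(*(W2-C).transpose(2,0,1))
for n,m in dict(green=(H>40)&(H<85)&(S>90)&(q<.04),red=((H<8)|(H>172))&(S>110)&(q<.04)).items(): print(n,m.sum(),W[m].mean(0),an(W[m].mean(0)-C))
b=((V<75)&(q2<.03)).astype(np.uint8);c=max(cv2.findContours(b,0,2)[0],key=cv2.contourArea)
f=cv2.drawContours(np.zeros_like(b),[cv2.convexHull(c)],-1,1,-1)
f=cv2.erode(f,np.ones((3,3)));l=(f>0)&(V>150);Q=W2[l];mu=Q.mean(0);w,v=np.linalg.eigh(np.cov((Q-mu).T));print('line',len(Q),mu,np.sqrt(w*12),an(v[:,1])%180)
A=cv2.imread('pics/w7.png');c0=proj(d,[*C,.055]).astype(int);x0,y0=c0-[50,45];print(x0,y0)
cv2.imwrite('pics/t7.png',cv2.resize(A[y0:y0+90,x0:x0+100],(600,540),interpolation=cv2.INTER_CUBIC))
E
```

```text
22.7333 [0.6633711  0.08382346 0.24837489] 150.27369188197218
green 16 [0.6421577  0.09763965] 150.06143620914077
red 16 [0.65201545 0.11355977] 109.31575711290145
line 57 [0.65215815 0.09207201] [0.00289192 0.01977203] 150.21035126849338
205 120
```

```bash
python3 - <<'E'
from h import *
s=load('s7');hsv=cv2.cvtColor(s['pixels'],cv2.COLOR_RGB2HSV); m=(((hsv[:,:,0]<6)|(hsv[:,:,0]>174))&(hsv[:,:,1]>190)&(hsv[:,:,2]>120)).astype(np.uint8)
print([cv2.minEnclosingCircle(c)[0] for c in cv2.findContours(m,0,2)[0] if cv2.contourArea(c)>15])
print(order.hand_in())
E
```

```text
[(277.5, 214.5)]
the job is handed in; nothing more can be done
None
```

The job is handed in: the wagon stands in the jig with the clamp pad down on its roof, and the timer was wound to about 2.39 rad (past red) and turned back to the green ten-minute mark; it took about 23 s, and no verdict came back.

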